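Switch the locking vacuum selector

ROBOT

A 6-joint arm with a two-finger parallel gripper is mounted at the origin on a cart in front of the work surface, level with it; the furniture and walls round the work are solid. World frame = base frame: x ahead of the robot, y to its left, z up, the work surface at z = 0. Lengths are in m, angles in rad, forces in N, time in s.
With the tool pointing down it reaches from about 0.375 to 0.9 m from the base axis. Payload 3.1 kg.
Tool frame: the origin (TCP) lies at the centre of the arm's flange, where the gripper is bolted on; the fingertips stand 173 mm ahead of it and the grasp point (between the pads) lies 155 mm ahead of it; z points along the fingers, y is the line along which they close (so a half turn about z gives the same grasp; the last joint's range is limited). The gripper opens to 85 mm and grips with 20 to 120 N. Pads are 22 mm wide; open, the fingers measure 114 mm over their backs; the gripper's body (76 mm by 85 mm) begins 54 mm behind the grasp point. The pads swing forward as they close: fully open they stand 13 mm farther back than shut.
Start: joints at [-1.329, 0.527, 1.433, -0, 1.181, -0.178], TCP at [0.255, -0.57, 0.405] pointing down, gripper open.
Joint ranges: [-3.08, 3.08], [-0.75, 2.2], [0.22, 2.44], [-1.43, 4.57], [0, 2.65], [-2.85, 2.85]. Speed limits (rad/s): [2.79, 2.79, 3.14, 3.14, 3.14, 3.14].

INTERFACE

Orientations are given as a rotation vector (axis times angle).
In Python, from bench import ctrl gives the robot as it stands. The module is installed in compiled form; this text tells all that it offers.
- The arm moves only by the tool apply_moves, never from a script. Its argument "targets" is text: rows parted by semicolons, each of 6 numbers parted by spaces: the shift along the tool's x, y, z in m, then the turn, a rotation vector about the tool's x, y, z in rad. A call has 1 to 12 rows; each row shifts and turns the commanded pose from where the row before left it, along the tool's axes as they then stand; what a row does not reach is not made up. A row lasts 1/8 s, in which the tool goes at most 62.5 mm and 10.7 degrees, less where a joint would pass 70% of its speed; a pose out of reach is approached as far as the arm can. A call with a gripper value outside its range is refused whole. "gripper" is the opening, from 0 (shut) to 1 (fully open), set as the call begins (left out, the last holds). The fingers move at their own pace and stop on an object; "newtons" is the grip in N (left out, the last holds). Time passes only in rows, so rows that do not move let the fingers close. It gives the time, the measured TCP pose, the force, the opening and the grip force at its end, in the units of the state.
- ctrl.observe(): the state, without advancing time (a new reading comes with each control period).
- ctrl.read_camera(name): name is "scene" or "top"; returns a dict with "pixels" (400x640x3 uint8, blue, green, red), "fov_y" (degrees; the focal length in pixels is half the picture's height over the tangent of half this angle, whatever the lens; pixels are square), "cx", "cy" (the principal point, pixels), "R" (3x3) and "t" (3): a world point X has camera coordinates R X + t. Camera axes: x right, y down, z forward; pixel columns grow to the right and rows downward; lengths in m; the calibration is good to about 2 mm. A picture is of the moment at which its call begins. There is no depth.
- ctrl.sign_off(): hands the job in; it is judged then, once.
The state is a dict: "clock": time; "joint_positions": joint angles; "qvel": joint speeds; "joint_torque": joint torques, N m; "position": TCP position; "orientation": TCP orientation; "ft_force": force on the tool from outside, world axes, zero at the start; "ft_torque": the same for the moment, N m; "opening": opening from 0.0 (shut) to 1.0 (fully open); "grip_force": force on a finger pad.
Only numpy, scipy, OpenCV 4.12 (cv2) and the standard library are available. Lean on these libraries where they do the work, as an engineer would, in place of code of your own. Each camera call takes 0.05 s, during which the arm holds its last target. There are 200 camera calls.

TASK

Switch the bench vacuum selector valve over to the outlet with the green stud: pull the black knob up to unlock it, turn it until its white pointer is at the green stud, feel there for the locking notch, and press the knob fully home in it. The stud shows the notch only roughly (it lies up to some 20 degrees before or beyond it), so never force the knob against the lock: press and turn it gently, and leave the bottles and glassware around it standing where they are.

Things in the scene. Friction and masses are not known exactly. Their poses are not given: they have to be found in the camera images.
- valve: white valve housing, 130 x 130 mm, top 45 mm above the bench, on a 150 mm square aluminium foot, fixed. Origin on the knob's axis at the bench; z up; x points to the black line on its top (closed). Brass barbs stick out 20 mm beyond the foot at +y, -y, -x, 26 mm up. A steel ring under the knob has locking notches: a wide one at closed, where the knob has play, and a narrow one near each stud.
- selector: fixed spindle on the knob's axis; origin at the bench, axes as the housing. The knob: black disc 73 mm across with a flat-sided grip bar 46 long, 13 wide, 32 mm high. Home, the disc's top is 64 and the bar's top 96 mm above the bench. Two steel pins under the disc enter the notches. The lock bears at most 40 N between knob and housing.
- selector_lift (a joint): height of the knob in m: 0 fully home (locked), 0.014 fully pulled up. The pins are free above 0.0075; pushed down between notches they land on the ring at about 0.007. It slides stiffly (about 4 N) either way, stays where it is left; no spring.
- selector_turn (a joint): turn of the knob, rad, positive anticlockwise from above; 0: pointer along the housing's x (closed); +1.0: at the stud on its +y side; -1.0: at the one on -y; stops at 1.6 either way. Starts near 0. Turns easily when pulled up. The ring is set inexactly: a narrow notch lies 5 to 21 degrees before or beyond its stud and takes the knob only within about 2 degrees.
- knob_grip (a point): point on the knob's axis inside the grip bar, 22 mm above the disc and 10 mm below the bar's top; rises and turns with the knob; x along the bar towards the pointer, so the fingers close along y; z up
- knob_pointer (a point): outer end of the white pointer on the edge of the knob's disc, 40 mm from the axis; moves with the knob
- mark_green_top (a point): top centre of the green stud (11 mm across, 3 mm high) on the housing, 50 mm from the knob's axis and 57 degrees from the closed position, on either the housing's +y or its -y side
- mark_red_top (a point): top centre of the red stud, the same, on the other side
- flask: bystander: volumetric flask, 69 mm across, 225 mm high, loose; origin at the centre of its underside
- amber: bystander: small amber bottle with a black cap, 49 mm across, 100 mm high, loose; origin under its centre
- buffer: bystander: small white bottle with a yellow cap, 37 mm across, 82 mm high, loose; origin under its centre
- cylinder: bystander: measuring cylinder with a yellow ring, 66 mm across the foot, 235 mm high, loose; origin under its centre
- cap_orange: bystander: orange bottle cap, 34 mm across, 22 mm high, loose; origin under its centre

How it is judged:
On the way, in this order (a step that is already met when the one before it is completed fails the run):
1. the knob is pulled up clear of the lock (value of joint selector_lift above 0.0085 m), for 0.1 s.
2. the knob's pointer is turned to the green stud, with the knob still out (horizontal distance between knob_pointer and mark_green_top below 0.023 m and value of joint selector_lift above 0.004 m), for 0.1 s.
At the end, for the whole second after the job is handed in: the knob is fully home (within 2.5 mm) in the notch at the green stud (end of the pointer within 23 mm of the stud's centre, level distance; it is 10 mm when they are exactly in line) and at rest (value of joint selector_lift below 0.0025 m and horizontal distance between knob_pointer and mark_green_top below 0.023 m and velocity of joint selector_turn between -0.05 and 0.05 rad/s); the robot touches nothing.
It fails at once if the knob is forced against the lock (more than 40 N between knob and housing) (contact force between selector and valve above 40 N).
It fails at once if a bystander is knocked more than 20 mm from its place (distance of any of flask, amber, buffer, cylinder, cap_orange from where it was at the start of the episode above 0.02 m).
It also fails if it takes over 61 s, if anything falls off the work surface, if the arm or the gripper's body presses on something with over 40 N, if the wrist force passes 120 N, or if a joint passes its speed limit or range.

## Working session

There is one attempt and no reset: what is moved stays moved. The work goes in short steps, Python scripts to look and compute and a tool call to move; the robot and the scene stay as the last step left them, time stands still between calls to the robot, and variables do not carry over. Pictures are saved under pics/ and viewed, at most 10 in all, crops included, and the job is handed in when it is done.

Besides the shell and the picture viewer there is one more tool, called after "Emit:" by a JSON object that holds its "method" and its "body". apply_moves: Moves the arm, as the interface text tells. Its arguments: {"type":"object","properties":{"targets":{"type":"string"},"gripper":{"type":"number"},"newtons":{"type":"number"}},"required":["targets"]}

```bash
mkdir -p pics; python3 - <<'E'
from bench import ctrl
import cv2,numpy as np
for n in("scene","top"):
    c=ctrl.read_camera(n); cv2.imwrite(f"pics/{n}0.png",c["pixels"])
    print(n,c["fov_y"],c["cx"],c["cy"],np.round(c["R"],4).tolist(),np.round(c["t"],4).tolist())
s=ctrl.observe();print(s)
E
```

```text
scene 51.85259906641187 320.15692531729394 206.23218471192456 [[0.8337, -0.5517, 0.0223], [-0.2083, -0.3517, -0.9126], [0.5114, 0.7562, -0.4081]] [-0.4169, 0.1586, 1.243]
top 54.7635612861178 322.2674383655202 205.6343530336954 [[0.0071, -1.0, 0.0047], [-0.9989, -0.0073, -0.0466], [0.0466, -0.0044, -0.9989]] [-0.0365, 0.448, 1.5178]
{'clock': 0.1, 'joint_positions': array([-1.32851126e+00,  5.28398842e-01,  1.43376551e+00, -5.64945400e-06,
        1.18141725e+00, -1.78511351e-01]), 'qvel': array([-0.00025381, -0.00132638, -0.00213156, -0.0002085 , -0.00072928,
       -0.0003924 ]), 'joint_torque': array([-2.88007404e-04, -4.43305421e+01, -1.78585929e+01, -2.28366985e-04,
        3.87013119e-03,  1.17532642e-05]), 'position': array([ 0.25525022, -0.57016793,  0.40381814]), 'orientation': array([-3.07036906e+00, -6.55707724e-01,  1.07739381e-04]), 'ft_force': array([-0.00472874, -0.10779832,  0.53026613]), 'ft_torque': array([-0.01434726,  0.01791624, -0.04111814]), 'grip_force': 0.0, 'opening': 1.0012511934570034}
```

View pics/scene0.png

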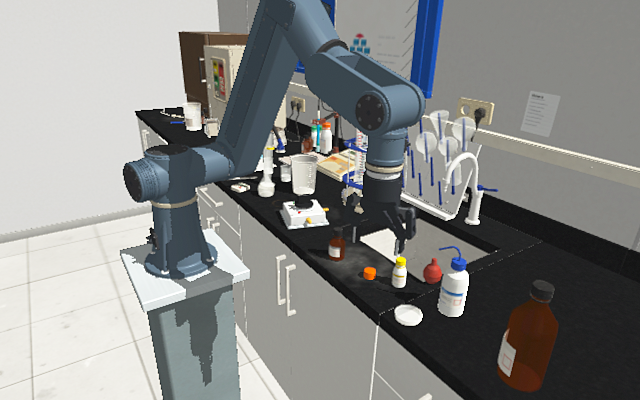

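View pics/top0.png

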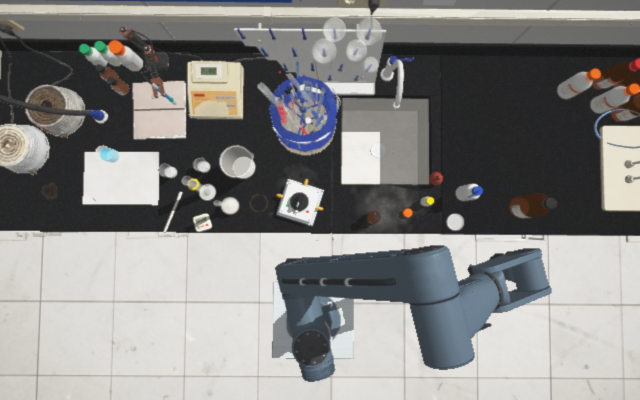

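```bash
python3 - <<'E'
import cv2
a=cv2.imread("pics/top0.png")[170:232,265:335]; b=cv2.imread("pics/scene0.png")[180:235,270:340]
a=cv2.resize(a,None,fx=8,fy=8,interpolation=cv2.INTER_CUBIC);b=cv2.resize(b,None,fx=8,fy=8,interpolation=cv2.INTER_CUBIC)
cv2.imwrite("pics/ct.png",a);cv2.imwrite("pics/cs.png",b)
E
```

```text
(no output)
```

View pics/ct.png

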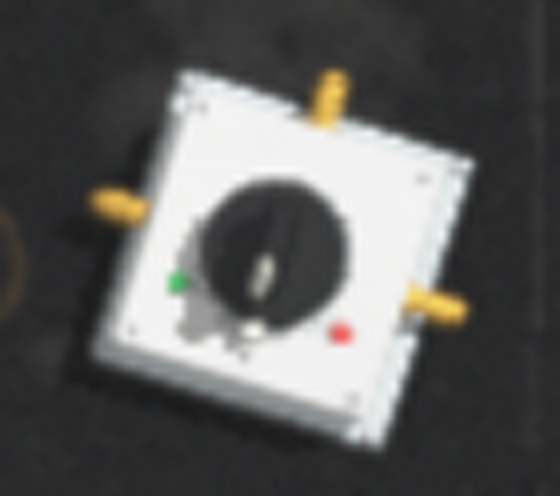

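View pics/cs.png

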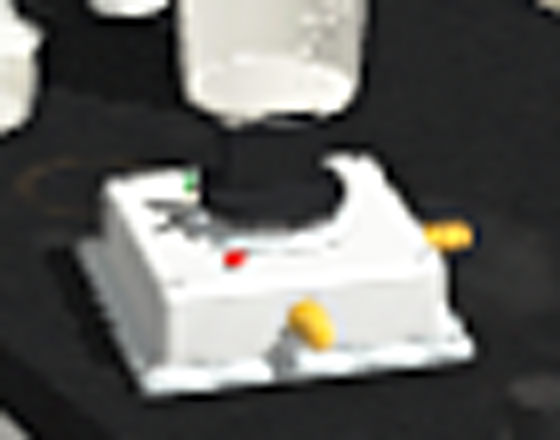

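```bash
cat > h.py <<'E'
import numpy as np
from bench import ctrl
def ray(c,u,v,z):
    f=200/np.tan(np.radians(c["fov_y"]/2)); R=np.array(c["R"]);t=np.array(c["t"])
    C=-R.T@t; d=R.T@np.array([(u-c["cx"])/f,(v-c["cy"])/f,1]); return C+d*(z-C[2])/d[2]
E
python3 - <<'E'
from h import *
from scipy.spatial.transform import Rotation as Ro
c=ctrl.read_camera("top");s=ctrl.read_camera("scene")
def T(u,v,z): return ray(c,(u+.5)/8-.5+265,(v+.5)/8-.5+170,z)[:2]
def S(u,v,z): return ray(s,(u+.5)/8-.5+270,(v+.5)/8-.5+180,z)[:2]
for n,p in dict(green=T(178,283,.048),red=T(341,333,.048),disc=T(275,255,.064),line=T(243,350,.045),pt=T(254,328,.064),bt=T(335,75,.026),bl=T(95,200,.026),br=T(465,309,.026),sg=S(191,182,.048),sr=S(235,258,.048)).items(): print(n,p.round(4))
# fit: known model points
from scipy.optimize import least_squares
a=57*np.pi/180
M=np.array([[.05*np.cos(a),-.05*np.sin(a)],[.05*np.cos(a),.05*np.sin(a)],[-.095,0],[0,-.095],[0,.095],[0,0]])
P=np.array([T(178,283,.048),T(341,333,.048),T(335,75,.026),T(95,200,.026),T(465,309,.026),T(275,255,.064)])
g=lambda q:(M@np.array([[np.cos(q[2]),np.sin(q[2])],[-np.sin(q[2]),np.cos(q[2])]])+q[:2]-P).ravel()
r=least_squares(g,[.5,.1,3.1]);print(r.x,r.fun.reshape(-1,2).round(4))
r2=Ro.from_rotvec(ctrl.observe()["orientation"]).as_matrix();print(r2.round(3))
print("toolx az",np.arctan2(r2[1,0],r2[0,0]), "valve x az",r.x[2])
E
```

```text
green [0.4482 0.1038]
red [0.4246 0.0249]
disc [0.4611 0.0562]
line [0.4161 0.0723]
pt [0.4262 0.0659]
bt [0.5521 0.0298]
bl [0.4896 0.1468]
br [ 0.4375 -0.0349]
sg [0.4475 0.1028]
sr [0.4221 0.0203]
[0.46236646 0.05633192 2.85771177] [[-0.0002  0.0004]
 [-0.0001 -0.0012]
 [ 0.0015 -0.0001]
 [-0.0007  0.0007]
 [-0.0017  0.    ]
 [ 0.0012  0.0001]]
[[ 0.913  0.409 -0.   ]
 [ 0.409 -0.913  0.001]
 [ 0.    -0.001 -1.   ]]
toolx az 0.42083044780696266 valve x az 2.857711769633997
```

Emit:
{"method": "apply_moves", "body": {"targets": "0 0 -0.055 0 0 0; .0405 -.0443 0 0 0 0; .0405 -.0443 0 0 0 0; .0405 -.0443 0 0 0 0; .0405 -.0443 0 0 0 0; .0405 -.0443 0 0 0 0; .0405 -.0443 0 0 0 0; .0405 -.0443 0 0 0 0; .0405 -.0443 0 0 0 0; .0405 -.0443 0 0 0 0; .0405 -.0443 0 0 0 0; 0 0 0 0 0 0", "gripper": 1, "newtons": 40}}

```text
clock: 1.7
position: [0.4442, 0.0031, 0.4597]
orientation: [-3.069, -0.668, -0.001]
ft_force: [-0.2, -0.9, -0.1]
opening: 1.003
grip_force: 0.0
```

Emit:
{"method": "apply_moves", "body": {"targets": "0 0 0 0 0 -.18; 0 0 0 0 0 -.18; 0 0 0 0 0 -.18; 0 0 0 0 0 -.18; 0 0 0 0 0 -.18; 0 0 0 0 0 -.18; 0 0 0 0 0 -.18; 0 0 0 0 0 -.18; 0 0 0 0 0 -.18; 0 0 0 0 0 -.18; 0 0 0 0 0 -.18; 0 0 0 0 0 -.18"}}

```text
clock: 3.2
position: [0.4438, -0.0019, 0.4596]
orientation: [-0.863, -3.02, 0.001]
ft_force: [-0.5, 0.3, -0.3]
opening: 1.0
grip_force: 0.0
```

```bash
cat >> h.py <<'E'
from scipy.spatial.transform import Rotation as Ro
def rel(x=.4624,y=.0563,z=.244,az=2.858):
    s=ctrl.observe(); R=Ro.from_rotvec(s["orientation"]); 
    g=Ro.from_matrix(np.array([[np.cos(az),np.sin(az),0],[np.sin(az),-np.cos(az),0],[0,0,-1]]))
    m=R.as_matrix()
    print("t",s["clock"],"pos",s["position"].round(4),"az",np.arctan2(m[1,0],m[0,0]).round(4),"j",np.round(s["joint_positions"],3))
    print("F",np.round(s["ft_force"],2),"M",np.round(s["ft_torque"],3),"open",s["opening"],"grip",s["grip_force"])
    print("shift tool",R.inv().apply(np.array([x,y,z])-s["position"]).round(4),"rot",(R.inv()*g).as_rotvec().round(4))
E
python3 -c "
from h import *
rel()"
```

```text
t 3.2 pos [ 0.4438 -0.0019  0.4596] az 2.5851 j [-2.570e-01  2.070e-01  1.793e+00 -1.000e-03  1.142e+00 -1.271e+00]
F [-0.52  0.29 -0.29] M [-0.016  0.008  0.018] open 1.0000508522459073 grip 0.0
shift tool [0.0149 0.0594 0.2156] rot [-0.0006 -0.0003 -0.2729]
```

Emit:
{"method": "apply_moves", "body": {"targets": ".0075 .030 0 0 0 0; .0075 .030 0 0 0 0; 0 0 .05 0 0 -.1365; 0 0 .05 0 0 -.1365; 0 0 .05 0 0 0; 0 0 .02 0 0 0; 0 0 0 0 0 0; 0 0 0 0 0 0"}}

```text
clock: 4.2
position: [0.4637, 0.0574, 0.2904]
orientation: [0.452, 3.107, -0.0]
ft_force: [0.2, 0.1, 0.3]
opening: 0.999
grip_force: 0.0
```

```bash
python3 -c "
from h import *
import cv2
rel()
s=ctrl.read_camera('scene')['pixels'][120:235,240:380];t=ctrl.read_camera('top')['pixels'][170:232,265:335]
a=cv2.resize(s,None,fx=5,fy=5,interpolation=2)
cv2.imwrite('pics/s1.png',a)"
```

```text
t 4.2 pos [0.4637 0.0574 0.2904] az 2.8529 j [-0.117  0.512  1.928 -0.     0.699 -1.399]
F [0.19 0.13 0.34] M [ 0.02  -0.001  0.012] open 0.9993050763703833 grip 0.0
shift tool [ 0.001  -0.0015  0.0464] rot [ 0.0001  0.0015 -0.0051]
```

View pics/s1.png

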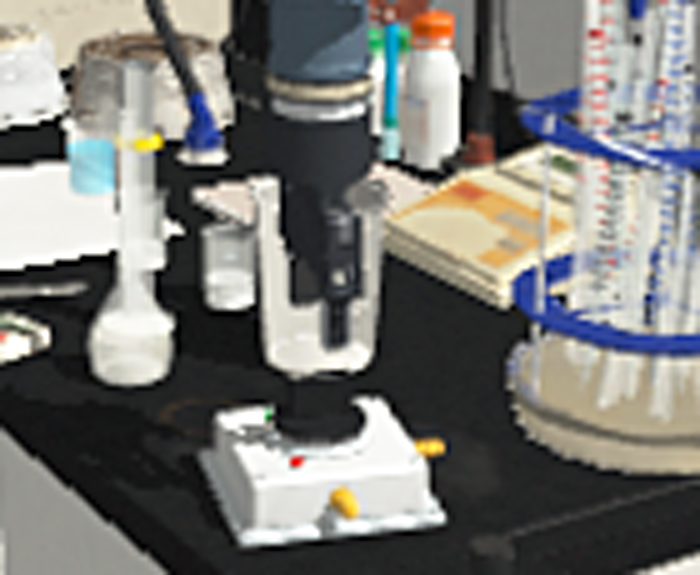

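The gripper is above the knob with its fingers clear on either side, near crop pixel (335,330). The flask stands clear to the left. Going down to grip.

Emit:
{"method": "apply_moves", "body": {"targets": ".001 -.0015 .02 0 0 0; 0 0 .02 0 0 0; 0 0 .006 0 0 0; 0 0 0 0 0 0; 0 0 0 0 0 0"}}

```text
clock: 4.92
position: [0.4622, 0.057, 0.2445]
orientation: [0.45, 3.107, 0.0]
ft_force: [-0.0, -0.9, -0.9]
opening: 0.998
grip_force: 0.0
```

Emit:
{"method": "apply_moves", "body": {"targets": "0 0 0 0 0 0; 0 0 0 0 0 0; 0 0 0 0 0 0; 0 0 0 0 0 0; 0 0 0 0 0 0; 0 0 0 0 0 0; 0 0 0 0 0 0; 0 0 0 0 0 0; 0 0 0 0 0 0", "gripper": 0, "newtons": 40}}

```text
clock: 6.05
position: [0.4617, 0.0566, 0.2439]
orientation: [-0.45, -3.109, 0.001]
ft_force: [-1.1, -5.8, 4.5]
opening: 0.141
grip_force: 40.9
```

```bash
python3 -c "
from h import *
rel()"
```

```text
t 6.05 pos [0.4617 0.0566 0.2439] az 2.8543 j [-1.190e-01  6.050e-01  1.961e+00 -1.000e-03  5.760e-01 -1.401e+00]
F [-1.11 -5.81  4.48] M [-0.884  0.337 -0.03 ] open 0.14076110909054224 grip 40.899696350097656
shift tool [-0.0008 -0.0001 -0.0001] rot [-0.0008 -0.0003 -0.0037]
```

Emit:
{"method": "apply_moves", "body": {"targets": "0 -.0005 0 0 0 0; 0 0 0 0 0 0; 0 0 -.003 0 0 0; 0 0 -.003 0 0 0; 0 0 -.003 0 0 0; 0 0 -.003 0 0 0; 0 0 0 0 0 0; 0 0 0 0 0 0; 0 0 0 0 0 0"}}

```text
clock: 7.18
position: [0.4616, 0.0565, 0.256]
orientation: [-0.45, -3.109, 0.0]
ft_force: [-2.3, -3.3, 1.0]
opening: 0.142
grip_force: 40.4
```

```bash
python3 -c "
from h import *
rel()"
```

```text
t 7.175 pos [0.4616 0.0565 0.256 ] az 2.854 j [-0.119  0.58   1.955 -0.     0.607 -1.402]
F [-2.28 -3.27  0.99] M [-0.893  0.36   0.016] open 0.14245930240498764 grip 40.370723605155945
shift tool [-0.0008  0.0001  0.012 ] rot [-0.0002 -0.0001 -0.004 ]
```

Emit:
{"method": "apply_moves", "body": {"targets": "0 0 0 0 0 .05; 0 0 0 0 0 .1; 0 0 0 0 0 .1; 0 0 0 0 0 0; 0 0 0 0 0 0"}}

```text
clock: 7.8
position: [0.4617, 0.0567, 0.256]
orientation: [0.833, 3.029, 0.001]
ft_force: [-0.1, -1.5, 2.3]
opening: 0.143
grip_force: 40.7
```

```bash
python3 -c "
from h import *
rel()"
```

```text
t 7.8 pos [0.4617 0.0567 0.256 ] az 2.6047 j [-1.190e-01  5.800e-01  1.955e+00  1.000e-03  6.060e-01 -1.153e+00]
F [-0.07 -1.52  2.26] M [-0.232  0.211 -0.081] open 0.14344927377890695 grip 40.695467591285706
shift tool [-0.0008 -0.      0.012 ] rot [ 6.000e-04  1.000e-04 -2.533e-01]
```

Emit:
{"method": "apply_moves", "body": {"targets": "0 0 0 0 0 .1; 0 0 0 0 0 .1; 0 0 0 0 0 .1; 0 0 .003 0 0 .05; 0 0 0 0 0 0; 0 0 .001 0 0 0; 0 0 .001 0 0 0; 0 0 .0005 0 0 0; 0 0 0 0 0 0; 0 0 0 0 0 0"}}

```text
clock: 9.05
position: [0.462, 0.057, 0.2508]
orientation: [1.349, 2.836, 0.002]
ft_force: [0.0, 5.7, 8.2]
opening: 0.147
grip_force: 41.5
```

```bash
python3 -c "
from h import *
rel()"
```

```text
t 9.05 pos [0.462  0.057  0.2508] az 2.2536 j [-0.118  0.59   1.958  0.002  0.592 -0.803]
F [0.   5.73 8.16] M [ 1.036 -0.03  -0.012] open 0.1472426796292282 grip 41.54619634151459
shift tool [-0.0008 -0.0001  0.0068] rot [ 0.0017  0.0009 -0.6044]
```

Emit:
{"method": "apply_moves", "body": {"targets": "0 0 -.002 0 0 0; 0 0 0 0 0 .045; 0 0 .0015 0 0 0; 0 0 .0010 0 0 0; 0 0 0 0 0 0; 0 0 0 0 0 0"}}

```text
clock: 9.8
position: [0.462, 0.057, 0.2507]
orientation: [1.413, 2.805, 0.003]
ft_force: [0.2, 6.5, 10.2]
opening: 0.145
grip_force: 42.2
```

Emit:
{"method": "apply_moves", "body": {"targets": "0 0 -.0025 0 0 0; 0 0 0 0 0 .045; 0 0 .0015 0 0 0; 0 0 .0010 0 0 0; 0 0 0 0 0 0; 0 0 0 0 0 0"}}

```text
clock: 10.55
position: [0.4621, 0.057, 0.2504]
orientation: [1.475, 2.772, 0.003]
ft_force: [0.1, 6.7, 6.8]
opening: 0.147
grip_force: 41.8
```

Emit:
{"method": "apply_moves", "body": {"targets": "0 0 -.0025 0 0 0; 0 0 0 0 0 .045; 0 0 .0015 0 0 0; 0 0 .0010 0 0 0; 0 0 0 0 0 0; 0 0 0 0 0 0"}}

```text
clock: 11.3
position: [0.4622, 0.057, 0.2498]
orientation: [1.538, 2.738, 0.003]
ft_force: [1.4, 6.2, 2.1]
opening: 0.142
grip_force: 40.8
```

Emit:
{"method": "apply_moves", "body": {"targets": "0 0 .0005 0 0 0; 0 0 .0005 0 0 0; 0 0 0 0 0 0; 0 0 0 0 0 0"}}

```text
clock: 11.8
position: [0.4622, 0.0571, 0.2489]
orientation: [1.538, 2.738, 0.003]
ft_force: [1.5, 6.8, 2.2]
opening: 0.14
grip_force: 40.9
```

```bash
python3 -c "
from h import *
rel()"
```

```text
t 11.8 pos [0.4622 0.0571 0.2489] az 2.1183 j [-0.118  0.595  1.958  0.002  0.587 -0.668]
F [1.54 6.75 2.17] M [ 1.245 -0.179 -0.027] open 0.14043602489813936 grip 40.85227310657501
shift tool [-0.0008 -0.0002  0.0049] rot [ 0.0021  0.0008 -0.7397]
```

Emit:
{"method": "apply_moves", "body": {"targets": "0 0 .0005 0 0 0; 0 0 .0005 0 0 0; 0 0 .0005 0 0 0; 0 0 .0005 0 0 0; 0 0 0 0 0 0; 0 0 0 0 0 0"}}

```text
clock: 12.55
position: [0.4622, 0.057, 0.2469]
orientation: [1.538, 2.738, 0.003]
ft_force: [1.2, 6.6, 2.0]
opening: 0.14
grip_force: 40.9
```

```bash
python3 -c "
from h import *
rel()"
```

```text
t 12.55 pos [0.4622 0.057  0.2469] az 2.1183 j [-0.118  0.599  1.959  0.002  0.582 -0.668]
F [1.17 6.56 1.97] M [ 1.215 -0.183 -0.026] open 0.1401167830281047 grip 40.86255669593811
shift tool [-0.0007 -0.0002  0.0029] rot [ 0.0021  0.0009 -0.7397]
```

Emit:
{"method": "apply_moves", "body": {"targets": "0 0 0 0 0 .02; 0 0 0 0 0 .02; 0 0 0 0 0 0"}}

```text
clock: 12.92
position: [0.4623, 0.0571, 0.2469]
orientation: [1.592, 2.707, 0.003]
ft_force: [1.6, 6.3, 1.9]
opening: 0.142
grip_force: 40.8
```

```bash
python3 -c "
from h import *
rel()"
```

```text
t 12.925 pos [0.4623 0.0571 0.2469] az 2.0784 j [-0.118  0.599  1.959  0.002  0.582 -0.628]
F [1.62 6.33 1.86] M [ 1.205 -0.243 -0.053] open 0.14195469833286617 grip 40.81469714641571
shift tool [-0.0007 -0.0003  0.0029] rot [ 0.0023  0.001  -0.7796]
```

Emit:
{"method": "apply_moves", "body": {"targets": "0 0 0 0 0 .02; 0 0 0 0 0 .02; 0 0 0 0 0 0"}}

```text
clock: 13.3
position: [0.4622, 0.0572, 0.2469]
orientation: [1.639, 2.678, 0.002]
ft_force: [1.7, 7.1, 2.3]
opening: 0.142
grip_force: 44.1
```

```bash
python3 -c "
from h import *
import cv2
rel()
s=ctrl.read_camera('scene')['pixels'][180:235,270:340]
o=cv2.imread('pics/scene0.png')[180:235,270:340]
a=cv2.resize(np.hstack([o,s]),None,fx=5.7,fy=8,interpolation=2)
cv2.imwrite('pics/s2.png',a)"
```

```text
t 13.3 pos [0.4622 0.0572 0.2469] az 2.043 j [-1.180e-01  5.990e-01  1.959e+00  1.000e-03  5.820e-01 -5.900e-01]
F [1.65 7.06 2.26] M [ 1.278 -0.277  0.775] open 0.14155803252260934 grip 44.12147283554077
shift tool [-0.0009 -0.0003  0.0029] rot [ 0.0015  0.0016 -0.815 ]
```

View pics/s2.png

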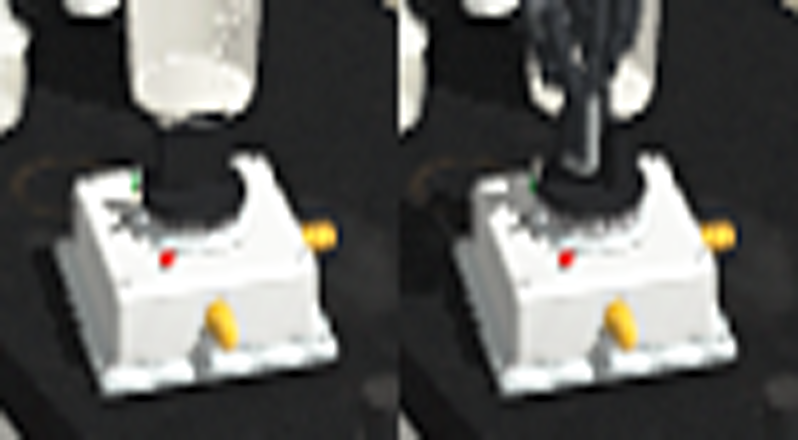

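The picture shows the knob low on the housing in the grip at about (590,190). The torque step to 0.78 Nm means the pins have met a notch wall, so I'll ease back to mid-notch and press home.

Emit:
{"method": "apply_moves", "body": {"targets": "0 0 0 0 0 -.03; 0 0 0 0 0 -.02; 0 0 .0005 0 0 0; 0 0 .0005 0 0 0; 0 0 .0005 0 0 0; 0 0 .0005 0 0 0; 0 0 0 0 0 0; 0 0 0 0 0 0"}}

```text
clock: 14.35
position: [0.4622, 0.0571, 0.2449]
orientation: [1.578, 2.715, 0.003]
ft_force: [1.2, 6.3, 2.0]
opening: 0.144
grip_force: 40.9
```

Emit:
{"method": "apply_moves", "body": {"targets": "0 0 .0004 0 0 0; 0 0 .0004 0 0 0; 0 0 0 0 0 0; 0 0 0 0 0 0"}}

```text
clock: 14.85
position: [0.4622, 0.0571, 0.2441]
orientation: [1.578, 2.715, 0.003]
ft_force: [0.9, 7.9, 3.1]
opening: 0.144
grip_force: 40.9
```

```bash
python3 -c "
from h import *
rel()"
```

```text
t 14.85 pos [0.4622 0.0571 0.2441] az 2.0886 j [-0.118  0.605  1.961  0.002  0.575 -0.638]
F [0.87 7.9  3.08] M [ 1.305 -0.312 -0.035] open 0.1441905434230608 grip 40.89969456195831
shift tool [-0.0008 -0.0002  0.0001] rot [ 0.0022  0.0009 -0.7694]
```

Emit:
{"method": "apply_moves", "body": {"targets": "0 0 .0003 0 0 0; 0 0 .0003 0 0 0; 0 0 0 0 0 0; 0 0 0 0 0 0"}}

```text
clock: 15.35
position: [0.4622, 0.0571, 0.2439]
orientation: [1.578, 2.715, 0.003]
ft_force: [0.4, 7.2, 6.1]
opening: 0.142
grip_force: 41.6
```

```bash
python3 -c "
from h import *
rel()"
```

```text
t 15.35 pos [0.4622 0.0571 0.2439] az 2.0886 j [-0.118  0.605  1.961  0.002  0.574 -0.638]
F [0.42 7.22 6.1 ] M [ 1.256 -0.118  0.063] open 0.1419503769096797 grip 41.55540883541107
shift tool [-0.0008 -0.0002 -0.0001] rot [ 0.0023  0.0012 -0.7694]
```

Emit:
{"method": "apply_moves", "body": {"targets": "0 0 -.0002 0 0 0; 0 0 0 0 0 0; 0 0 0 0 0 0; 0 0 0 0 0 0; 0 0 0 0 0 0; 0 0 0 0 0 0; 0 0 0 0 0 0; 0 0 0 0 0 0", "gripper": 0.6}}

```text
clock: 16.35
position: [0.4617, 0.0565, 0.2435]
orientation: [1.578, 2.716, -0.0]
ft_force: [-0.4, -0.8, 0.1]
opening: 0.602
grip_force: 0.0
```

Emit:
{"method": "apply_moves", "body": {"targets": "0 0 -.01 0 0 0; 0 0 -.03 0 0 0; 0 0 -.05 0 0 0; 0 0 -.05 0 0 0; 0 0 -.05 0 0 0; 0 0 -.03 0 0 0; 0 -.06 0 0 0 0; 0 -.06 0 0 0 0; 0 -.06 0 0 0 0; 0 -.06 0 0 0 0; 0 0 0 0 0 0; 0 0 0 0 0 0"}}

```text
clock: 17.85
position: [0.2531, -0.0625, 0.4641]
orientation: [1.58, 2.713, 0.0]
ft_force: [0.0, 0.5, 0.3]
opening: 0.596
grip_force: 0.0
```

```bash
python3 -c "
from h import *
import cv2
rel()
s=ctrl.read_camera('scene')['pixels'][180:235,270:340]
t=ctrl.read_camera('top')['pixels'][174:229,265:335]
a=cv2.resize(np.hstack([t,s]),None,fx=5.7,fy=5.7,interpolation=2)
cv2.imwrite('pics/s3.png',a)"
```

```text
t 17.85 pos [ 0.2531 -0.0625  0.4641] az 2.0869 j [-6.820e-01 -1.190e-01  2.132e+00  1.000e-03  1.127e+00 -1.198e+00]
F [0.02 0.45 0.29] M [-0.009 -0.015  0.019] open 0.5962192628281547 grip 0.0
shift tool [0.0004 0.2404 0.2204] rot [ 5.000e-04  2.200e-03 -7.711e-01]
```

View pics/s3.png

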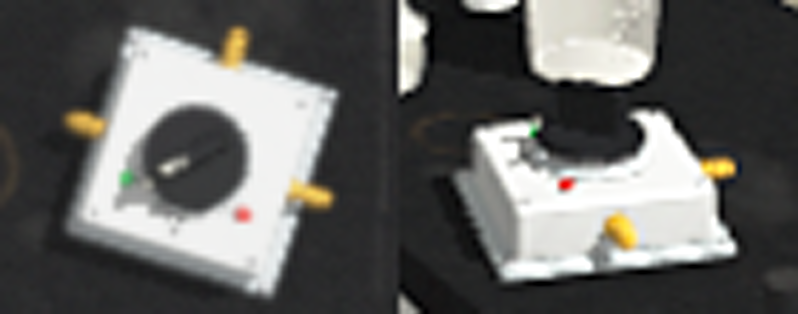

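The pointer at (172,167) aims a little short of the green stud at (127,178). The knob sits low, as it did at the start, and the robot is clear.

```bash
python3 -c "
from bench import ctrl
print(ctrl.sign_off())"
```

```text
the job is handed in; nothing more can be done
None
```

I turned the valve to the green-stud outlet, pressed the knob home in a locking notch about 13 degrees before the stud, and handed the job in at about 18 s; sign-off gave no verdict, but height, force and the last picture agree.

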